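# Restock the lower tier of an emergency kit

### The arm

A 6-joint arm with a two-finger parallel gripper is mounted at the origin on the work surface. World frame = base frame: x ahead of the robot, y to its left, z up, the work surface at z = 0. Lengths are in m, angles in degrees, forces in N, time in s.
With the tool pointing down it reaches from about 0.4 to 0.825 m from the base axis. Payload 7 kg.
Tool frame: the origin (TCP) lies midway between the tips of the shut fingers; the grasp point (between the pads) lies 19 mm behind it (ctrl.grip_point_offset is the distance from the TCP to the grasp point, in m); x points along the fingers, y is the direction in which the jaws open and shut, and the axes are right-handed (so a half turn about x gives the same grasp; the last joint's range is limited). The gripper opens to 88 mm and grips with 3 to 60 N. Pads are 19 mm wide; open, the fingers measure 130 mm over their backs; the gripper's body (78 mm by 193 mm) begins 47 mm behind the grasp point.
Start: joints at [91.163, 20.546, 0.682, 0, -70.136, -16.507], TCP at [0.179, 0.651, 0.227] pointing down, gripper open.
Joint ranges: [-176.03, 176.03], [-82.01, 121.73], [-58.28, 71.71], [-173.87, 95.51], [-174.79, -0.11], [-173.66, 173.66]. Speed limits (degrees/s): [136.94, 136.94, 172.46, 180, 180, 180].

### API

Orientations are given as [roll, pitch, yaw] about the fixed x, y, z axes, in that order (R = Rz(yaw) Ry(pitch) Rx(roll)).
In Python, from plant import ctrl gives the robot as it stands.
- The arm moves only by the tool drive_tool, never from a script. Its argument "plan" is a list of rows, each a list of 3 entries, a list of its own where there are three numbers: the shift along the tool's x, y, z in m, then the turn, a rotation vector about the tool's x, y, z in degrees, then the opening, from 0 (shut) to 1 (fully open). In form: [[[dx, dy, dz], [wx, wy, wz], grip], ...]. A call has 1 to 20 rows; each row is the pose to reach, as a shift and turn from the pose measured when the call began, along the tool's axes at that moment; what a row does not reach only later rows make up. A row lasts 1/12 s, in which the tool goes at most 41.7 mm and 7.16 degrees, less where a joint would pass 70% of its speed; a pose out of reach is approached as far as the arm can. A call with a gripper value outside its range is refused whole. The fingers move at their own pace and stop on an object; the grip force is fixed at half the most. Time passes only in rows, so rows that repeat a pose let the fingers close. It gives the time, the measured TCP pose, the force and the opening at its end, in the units of the state.
- ctrl.get_obs(): the state, without advancing time (a new reading comes with each control period).
- ctrl.snapshot(name): name is "side" or "top"; returns the picture (384x512x3 uint8, blue, green, red); there is no depth.
- ctrl.get_calibration(name): a dict with "fx", "fy", "cx", "cy" (pixels), "dist_coeffs" ([k1, k2, p1, p2, k3] as OpenCV has them; the pictures are not rectified), "R" (3x3) and "t" (3): a world point X has camera coordinates R X + t. Camera axes: x right, y down, z forward; pixel columns grow to the right and rows downward; lengths in m; the calibration is good to about 2 mm. A picture is of the moment at which its call begins. get_calibration takes no time and is no camera call.
- ctrl.close_job(): hands the job in, once; it reports no verdict.
Trained networks look in the newest picture that a camera, given by its name, has taken for a name from the list of things; names that differ only in an ending like _2 or _b are one class to them, and where a whole thing is asked for, a point or a joint stands for the part that bears it (a point fixed in the world has none). Each returns a list of dicts, best first, with "confidence" (0 to 1); they miss things now and then, are a little off and sometimes report something else, mostly with a low value. They report only what shows in the picture. A call takes as long as a camera call. They do not tell look-alikes from the thing itself.
- ctrl.cut_out(camera, name): "pixels" (384x512 bool, what is visible of it) and "pixel" ([column, row] in pixels, amid what is visible of it).
- ctrl.landmark_of(camera, name): "pixel" ([column, row] in pixels: a listed point, or the origin of a listed thing).
The state is a dict: "clock": time; "joint_pos": joint angles; "qvel": joint speeds; "tau": joint torques, N m; "tool_pos": TCP position; "orientation": TCP orientation; "force": force on the tool from outside, world axes, zero at the start; "moment": the same for the moment, N m; "opening": finger opening in m.
Only numpy, scipy, OpenCV 4.12 (cv2) and the standard library are available. Lean on these libraries where they do the work, as an engineer would, in place of code of your own. Each camera call takes 0.05 s, during which the arm holds its last target. There are 200 camera calls.

### The job

Restock the emergency kit: lift the divider flap by its yellow T-pull and leave it standing open, then push the red-capped glass syringe down into the two-fork clip in the lower tier, firmly but without forcing it, until both green jaws have snapped back over the barrel. Then fold the flap down flat over it again, and leave the blue-capped syringe, the water bottle and the medicine cup where they are.

Things in the scene. Friction and masses are not known exactly. Their poses are not given: they have to be found in the camera images.
- case: Orange kit case, fixed, lying open. Its lower tier is a box 180 (x) by 204 (y) by 70 mm high outside, walls 4 mm, grey foam floor 5 mm above the counter. Origin: centre of the box's underside, on the counter; z up. A vial rack, 42 mm up, fills the last 28 mm along the +y wall. The empty lid half lies open beyond the +y side (205 mm more). Heights 'up' in these notes are above the counter.
- rail_mid (a point): Middle of the rail along y on the tier's floor (7 mm up, case axes). A white two-fork clip is clamped on it; where is NOT measured: the mouth is anywhere from y = -40 to +16 mm, at x = 0, hidden until the flap is up: look or feel for it (it shifts only above 50 N). It holds a 16 mm rod lying along x. Forks 10 mm thick, centred at x = -32 and +32 mm; between them only a foot up to 11 mm.
- tier_seat (a point): Point over the rail's middle at the height of a rod's axis when fully home: 27 mm up (case axes; the clip's own y is not measured). There the rod rests on rigid seats. On each mouth's +y side stands a tall straight prong, inner face 8.8 mm from the mouth's middle, top 59 mm up; on its -y side a short prong, 26 mm up, and behind it the jaw's post, 43 mm up.
- jaw_a (a joint): Angle (rad) of the green sprung jaw at the fork x = -32 mm: 0 = shut over the mouth, about 0.5 while a rod passes, 0 again once it is home. Its hinge is 42 mm up, 16 mm to -y of the mouth's middle; a rod pushed straight down swings it down and aside, and it snaps back over it. Both jaws together take about 3 to 10 N.
- jaw_b (a joint): The same for the fork at x = +32 mm. Nothing of jaws or posts is higher than 45 mm: a rod along x with its axis 55 mm up passes over them from the -y side, butts against the tall prongs, and is then over the mouth.
- flap_hinge (a point): Middle of the flap's hinge line, which runs along the case's x axis at its +y rim: 96 mm to +y of the case's origin and 68 mm above the counter. Fixed to the case, axes as the case's.
- flap (a joint): Angle (rad) of the grey divider flap: 0 = flat over the lower tier, grows as its -y edge lifts, about 1.57 = upright, stop at 1.9 (leaning outward). Friction hinge: it stays where it is left (lifting at the pull takes about 2 to 5 N). 168 by 190 mm, 4 mm thick, 0.18 kg; it may start slightly raised. Standing open means at least 1.3 rad.
- flap_pull (a point): Centre of the cross bar of the yellow T-pull, on the flap's upper face at the middle of its free edge: a round bar 10 mm in diameter, 26 mm long, parallel to the hinge (along x), axis 22 mm above the face on a 7 mm stem, 184 mm from the hinge line. Pinched on its two flat ends it can turn between the fingers. Site axes turn with the flap.
- syringe_red_center (a point): Centre of the red-capped syringe's barrel (16 mm in diameter, x = -50 to 50 mm, white with red band). Red cap, 10 mm in diameter, to x = -70; flange 4 by 30 wide by 16 high at x = 50 to 54; plunger to x = 77. Lies in the tray, axis 11 mm up, 45 g. It may face either way in the clip, but its centre must be within 10 mm of the case's x = 0, so that the barrel spans both forks.
- syringe_red: The red-capped syringe as a whole; its origin is the same point as syringe_red_center.
- syringe_blue_center (a point): Centre of the barrel of the blue-capped syringe, same shape, in the same tray: to be left alone.
- tray: Shallow steel tray, 205 by 200 mm, rim 14 mm high, 3 mm thick, fixed on the counter; origin: centre of its underside.
- water: Small water bottle, 44 mm in diameter, 100 mm tall, origin at the centre of its underside: to be left alone.
- cup: White medicine cup, 38 mm in diameter, 34 mm tall, origin at the centre of its underside: to be left alone.
Not all that is in view belongs to the job. Leave any pink look-alike of the syringe_red alone.

How it is judged (in metres and radians):
On the way, in this order (a step that is already met when the one before it is completed fails the run):
1. the divider flap is lifted and stands open (at least 1.3 rad) (value of joint flap above 1.3 rad), for 0.2 s.
2. the red syringe is home in both forks, with both jaws snapped back over it, while the flap is still up (z of syringe_red_center in the frame of case between 0.0245 and 0.029 m and x of syringe_red_center in the frame of case between -0.01 and 0.01 m and angle between the x axis of syringe_red_center and the x axis of case, either way round below 0.06 rad and value of joint each of jaw_a, jaw_b below 0.12 rad and value of joint flap above 0.8 rad), for 0.2 s.
At the end, for the whole second after the job is handed in: The red-capped syringe is at rest in the clip of the lower tier, lying along the case's x within 0.06 rad, its axis 24.5 to 29 mm above the counter, its centre within 10 mm of the case's x = 0, both jaws shut over it (below 0.12 rad), and the flap is down flat (below 0.06 rad) (z of syringe_red_center in the frame of case between 0.0245 and 0.029 m and x of syringe_red_center in the frame of case between -0.01 and 0.01 m and y of syringe_red_center in the frame of case between -0.048 and 0.024 m and angle between the x axis of syringe_red_center and the x axis of case, either way round below 0.06 rad and value of joint each of jaw_a, jaw_b below 0.12 rad and value of joint flap below 0.06 rad and linear speed of syringe_red below 0.02 m/s); the robot touches nothing.
It fails at once if the red syringe was forced: pressed on the case or clip with more than 45 N (contact force between syringe_red and case above 45 N).
It fails at once if the blue syringe was moved by more than 15 mm (distance of syringe_blue_center from where it was at the start of the episode above 0.015 m).
It fails at once if the water bottle was moved by more than 15 mm (distance of water from where it was at the start of the episode above 0.015 m).
It fails at once if the medicine cup was moved by more than 15 mm (distance of cup from where it was at the start of the episode above 0.015 m).
It also fails if it takes over 72 s, if anything falls off the work surface, if the arm or the gripper's body presses on something with over 40 N, if the wrist force passes 120 N, or if a joint passes its speed limit or range.

## Working session

There is one attempt and no reset: what is moved stays moved. The work goes in short steps, Python scripts to look and compute and a tool call to move; the robot and the scene stay as the last step left them, time stands still between calls to the robot, and variables do not carry over. Pictures are saved under pics/ and viewed, about 8 in all and at most 12, crops included, and the job is handed in when it is done.

Besides the shell and the picture viewer there is one more tool, called after ">>>" by a JSON object that holds its "name" and its "arguments", one argument or row to a line. drive_tool: Moves the arm, as the interface text tells. Its arguments: {"type":"object","properties":{"plan":{"type":"array","items":{"type":"array"}}},"required":["plan"]}

```bash
ls; mkdir -p pics
cat > h.py <<'E'
import numpy as np, cv2
from scipy.spatial.transform import Rotation as R
from plant import ctrl
def cal(n):
    c=ctrl.get_calibration(n);K=np.array([[c['fx'],0,c['cx']],[0,c['fy'],c['cy']],[0,0,1.]])
    return K,np.array(c['dist_coeffs'],float),np.array(c['R'],float).reshape(3,3),np.array(c['t'],float)
def ray(n,px):
    K,d,Rm,t=cal(n);u=cv2.undistortPoints(np.array([[px]],float),K,d)[0,0]
    return -Rm.T@t, Rm.T@np.array([u[0],u[1],1.])
def onz(n,px,z):
    o,v=ray(n,px);return o+v*(z-o[2])/v[2]
def tri(a,pa,b,pb):
    o1,v1=ray(a,pa);o2,v2=ray(b,pb)
    s=np.linalg.lstsq(np.c_[v1,-v2],o2-o1,rcond=None)[0]
    p,q=o1+s[0]*v1,o2+s[1]*v2
    return (p+q)/2,np.linalg.norm(p-q)
def proj(n,P):
    K,d,Rm,t=cal(n);return cv2.projectPoints(np.atleast_2d(P).astype(float),cv2.Rodrigues(Rm)[0],t,K,d)[0][:,0]
def tool():
    o=ctrl.get_obs();return np.array(o['tool_pos']),R.from_euler('xyz',o['orientation'],degrees=True)
def to(P,Rt=None):
    p,r=tool();s=r.inv().apply(np.array(P)-p)
    w=np.zeros(3) if Rt is None else (r.inv()*Rt).as_rotvec(degrees=True)
    return s.round(4),w.round(2)
E
python3 - <<'E'
from h import *
o=ctrl.get_obs();print({k:np.round(v,3) for k,v in o.items()})
ims=[]
for n in('side','top'):
    ims.append(ctrl.snapshot(n)); K,d,Rm,t=cal(n);print(n,(-Rm.T@t).round(3),K[0,0],Rm[2].round(2))
    cv2.imwrite(f'pics/{n}0.png',ims[-1])
for n in('side','top'):
    for k in('case','flap_pull','flap_hinge','syringe_red_center','syringe_blue_center','tray','water','cup','rail_mid'):
        print(n,k,[(np.round(x['pixel'],1).tolist(),round(x['confidence'],2)) for x in ctrl.landmark_of(n,k)][:4])
E
```

```text
pics
{'clock': np.float64(0.0), 'joint_pos': array([ 9.1163e+01,  2.0592e+01,  6.3500e-01, -1.8000e-02, -7.0135e+01,
       -1.6509e+01]), 'qvel': array([ 0.041, -0.03 , -0.046, -0.029, -0.058,  0.047]), 'tau': array([ 1.0000e-03, -5.8272e+01,  2.9305e+01,  6.9970e+00,  7.0000e-03,
       -0.0000e+00]), 'tool_pos': array([0.179, 0.65 , 0.226]), 'orientation': array([ 95.816,  89.907, -99.536]), 'force': array([ 0.05,  0.49, -0.64]), 'moment': array([0.049, 0.012, 0.029]), 'opening': np.float64(0.087)}
side [ 0.092 -0.67   0.633] 371.5367699263757 [ 0.52  0.62 -0.6 ]
top [ 0.347 -0.099  1.109] 402.11235254676944 [ 0.2   0.01 -0.98]
side case [([211.3, 176.3], 0.66), ([290.0, 266.2], 0.63)]
side flap_pull [([224.3, 149.4], 0.95)]
side flap_hinge [([193.3, 150.4], 0.86), ([209.7, 175.0], 0.61)]
side syringe_red_center [([288.0, 263.1], 0.79), ([366.8, 300.9], 0.58), ([293.0, 365.6], 0.57)]
side syringe_blue_center [([261.4, 241.9], 0.76)]
side tray [([273.7, 258.5], 0.65)]
side water [([302.8, 190.5], 0.73), ([223.2, 148.8], 0.29)]
side cup [([204.1, 229.1], 0.48), ([207.4, 171.6], 0.43)]
side rail_mid [([208.2, 177.7], 0.81)]
top case [([172.5, 182.6], 0.56)]
top flap_pull [([190.1, 172.8], 0.79)]
top flap_hinge [([132.6, 175.4], 0.71)]
top syringe_red_center [([377.0, 198.0], 0.79), ([381.8, 276.2], 0.7), ([316.4, 217.1], 0.54)]
top syringe_blue_center [([280.6, 209.9], 0.85)]
top tray [([297.3, 214.4], 0.9)]
top water [([246.5, 135.5], 0.63)]
top cup [([233.8, 238.5], 0.71)]
top rail_mid []
```

View pics/side0.png

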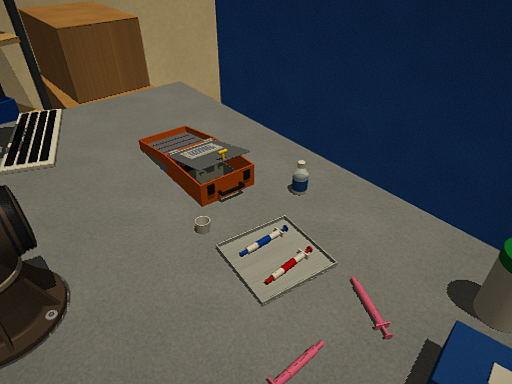

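View pics/top0.png

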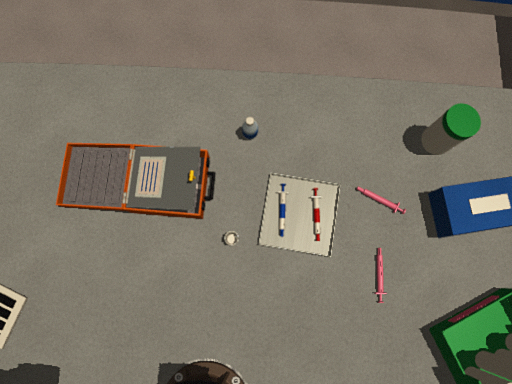

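Run:
```python
from h import *
for k,a,b in(('case',[211.3,176.3],[172.5,182.6]),('pull',[224.3,149.4],[190.1,172.8]),('hinge',[193.3,150.4],[132.6,175.4]),('sr',[288,263.1],[316.4,217.1]),('blue',[261.4,241.9],[280.6,209.9]),('pk',[366.8,300.9],[377,198]),('3',[293,365.6],[381.8,276.2]),('tray',[273.7,258.5],[297.3,214.4]),('water',[302.8,190.5],[246.5,135.5]),('cup',[204.1,229.1],[233.8,238.5])):
    p,e=tri('side',a,'top',b);print(k,p.round(4),e.round(4))
```

```text
case [0.5851 0.1372 0.0119] 0.0016
pull [0.5884 0.0683 0.1328] 0.0029
hinge [0.5899 0.239  0.0543] 0.0015
sr [ 0.5124 -0.2694  0.0181] 0.006
blue [ 0.5257 -0.1688  0.0022] 0.0031
pk [ 0.5758 -0.4402  0.0059] 0.0018
3 [ 0.3587 -0.4483  0.0189] 0.0006
tray [ 0.5196 -0.2184 -0.0122] 0.001
water [ 0.7521 -0.0686 -0.0057] 0.0236
cup [ 0.4397 -0.0447  0.0066] 0.0006
```

The side picture shows the case at about (200,165), with its flap slightly raised and the yellow T at (224,153). The tray is at (275,258), the bottle at (300,178) and the cup at (203,225).

Candidates for the red syringe in the top view are the red-and-white one in the tray (316,215), the blue one in the tray (282,210), the pink one at (380,200) and the pink one at (380,275). By the description I choose (316,215) and will check it in a close crop.

Run:
```python
from h import *
t=cv2.imread('pics/top0.png')
a=cv2.resize(t[135:225,50:220],None,fx=4.5,fy=4.5,interpolation=cv2.INTER_CUBIC)[:, :765]
b=cv2.resize(t[165:265,255:345],None,fx=1.9,fy=1.9,interpolation=cv2.INTER_CUBIC)
s=cv2.imread('pics/side0.png');c=cv2.resize(s[215:305,215:340],None,fx=1.9,fy=1.9,interpolation=cv2.INTER_CUBIC)
im=np.zeros((600,765,3),np.uint8);im[:a.shape[0]]=a;im[405:405+b.shape[0],:b.shape[1]]=b;im[405:405+c.shape[0],300:300+c.shape[1]]=c
cv2.imwrite('pics/crop1.png',im)
for n in('top','side'):
    ctrl.snapshot(n)
    for r in ctrl.cut_out(n,'syringe_red')[:3]:
        y,x=np.nonzero(r['pixels']);P=np.array([onz(n,[u,v],.011)[:2] for u,v in zip(x,y)])
        m=P.mean(0);w,v=np.linalg.eigh(np.cov(P.T));q=(P-m)@v[:,1]
        print(n,r['confidence'],len(x),r['pixel'],m.round(4),np.degrees(np.arctan2(*v[::-1,1])).round(1),'mid',(m+v[:,1]*(q.min()+q.max())/2).round(4),np.ptp(q).round(3))
    for r in ctrl.cut_out(n,'flap_pull')[:1]:print(n,r['pixel'])
```

```text
top 0.74 242 [384.3, 201.5] [ 0.5695 -0.4525] 65.2 mid [ 0.5704 -0.4506] 0.145
top 0.7 266 [314.9, 216.1] [ 0.5154 -0.2678] -175.3 mid [ 0.519  -0.2675] 0.143
top 0.5 281 [378.0, 275.0] [ 0.3664 -0.4448] -178.2 mid [ 0.3719 -0.4446] 0.121
top [164.6, 178.4]
side 0.84 377 [291.2, 262.0] [ 0.5215 -0.2686] -174.8 mid [ 0.5212 -0.2686] 0.15
side 0.56 603 [298.0, 367.2] [ 0.3661 -0.4479] 178.7 mid [ 0.3708 -0.448 ] 0.127
side 0.55 590 [372.4, 312.2] [ 0.5644 -0.4603] 64.3 mid [ 0.5682 -0.4524] 0.152
side [205.1, 153.7]
```

View pics/crop1.png

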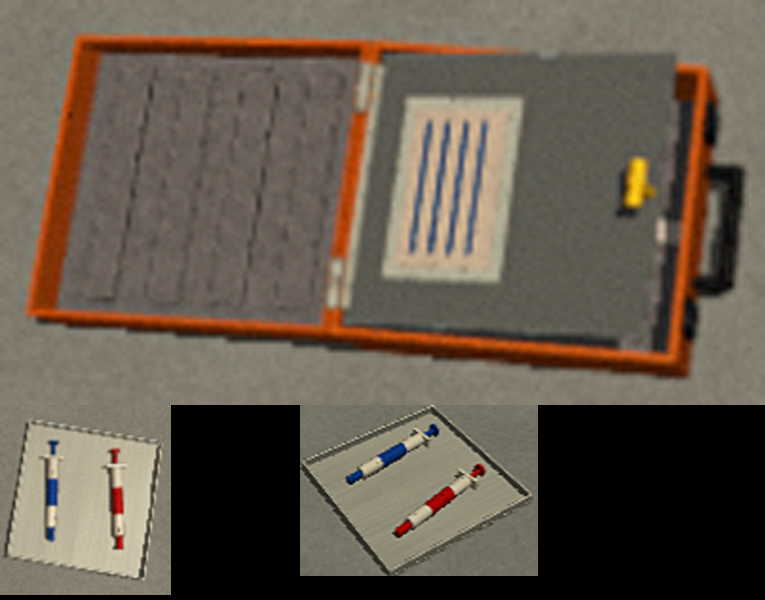

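Crop: the tray holds the red syringe (dark red band, cap toward -X, flange and plunger toward +X) beside the blue one. That confirms the choice, since the pinks are all-pink and lie outside the tray. The flap is slightly raised, with the T at crop (635,185) and the case corners at about (712,68), (690,360), (370,42) and (333,328).

Run:
```python
from h import *
c=[np.array(p)/4.5+[50,135] for p in((712,68),(688,368),(372,42),(333,328),(636,183))]
P=[onz('top',p,.07) for p in c[:4]]
for p in P:print(p.round(4))
print('len',[np.linalg.norm(P[i]-P[j]).round(3) for i,j in((0,1),(2,3),(0,2),(1,3))])
d=P[0]-P[1];print('x yaw',np.degrees(np.arctan2(d[1],d[0])));d=P[2]-P[3];print(np.degrees(np.arctan2(d[1],d[0])))
d=(P[2]+P[3]-P[0]-P[1]);print('y yaw',np.degrees(np.arctan2(-d[0],d[1])));print('center',np.mean(P,0))
s=cv2.imread('pics/side0.png').astype(int)
for n in('top','side'):
    im=cv2.imread(f'pics/{n}0.png').astype(int);m=(im[...,2]>150)&(im[...,1]>110)&(im[...,0]<60);y,x=np.nonzero(m);print(n,len(x),x.mean(),y.mean(),np.ptp(x),np.ptp(y))
    globals()[n]=[x.mean(),y.mean()]
print(tri('side',side,'top',top))
for h in (.068,):print(onz('top',[132.6,175.4],h),onz('side',[193.3,150.4],h))
```

```text
[0.6681 0.0364 0.07  ]
[0.4865 0.0362 0.07  ]
[0.6737 0.2438 0.07  ]
[0.498  0.2465 0.07  ]
len [np.float64(0.182), np.float64(0.176), np.float64(0.208), np.float64(0.211)]
x yaw 0.06217476230201869
-0.8599787601475534
y yaw -2.3328209864972735
center [0.5815938  0.14072442 0.07      ]
top 42 191.28571428571428 174.92857142857142 5 10
side 108 129.35185185185185 105.63888888888889 183 147
(array([0.44591195, 0.05275623, 0.3312132 ]), np.float64(0.17796393725012216))
[0.58744073 0.23430428 0.068     ] [0.57748686 0.21777014 0.068     ]
```

```bash
cat >> h.py <<'E'
def down(yaw,tilt=0):
    """tool x down, tool y along world yaw (deg); tilt (deg) about the tool-y axis"""
    a=np.radians(yaw);y=np.array([np.cos(a),np.sin(a),0]);x=np.array([0,0,-1.]);M=np.c_[x,y,np.cross(x,y)]
    return R.from_matrix(M)*R.from_euler('y',tilt,degrees=True)
E
python3 - <<'E'
from h import *
print('T top at z',[onz('top',p,.133).round(4) for p in([190.1,172.8],[191.3,174.9])])
im=cv2.imread('pics/side0.png').astype(int)[140:170,210:245];m=(im[...,2]>130)&(im[...,1]>90)&(im[...,0]<70);y,x=np.nonzero(m);print(len(x),x.mean()+210,y.mean()+140)
print(tri('side',[x.mean()+210,y.mean()+140],'top',[191.3,174.9]))
p,r=tool();print(r.as_matrix().round(2))
for yaw in(-1.5,178.5):print(yaw,to([.586,.065,.19],down(yaw)))
E
```

```text
T top at z [array([0.587 , 0.0689, 0.133 ]), array([0.5818, 0.0654, 0.133 ])]
41 223.34146341463415 152.14634146341464
(array([0.58398441, 0.06607664, 0.12695547]), np.float64(0.001648811235111089))
[[ 0.   -0.26 -0.96]
 [-0.   -0.96  0.26]
 [-1.    0.   -0.  ]]
-1.5 (array([ 0.0366,  0.4572, -0.5479]), array([-103.84,    0.  ,   -0.  ]))
178.5 (array([ 0.0366,  0.4572, -0.5479]), array([76.16, -0.  , -0.  ]))
```

>>> {"name": "drive_tool", "arguments": {
  "plan": [
    [[0.037,0.457,-0.548],[76.2,0,0],1],
    [[0.037,0.457,-0.548],[76.2,0,0],1],
    [[0.037,0.457,-0.548],[76.2,0,0],1],
    [[0.037,0.457,-0.548],[76.2,0,0],1],
    [[0.037,0.457,-0.548],[76.2,0,0],1],
    [[0.037,0.457,-0.548],[76.2,0,0],1],
    [[0.037,0.457,-0.548],[76.2,0,0],1],
    [[0.037,0.457,-0.548],[76.2,0,0],1],
    [[0.037,0.457,-0.548],[76.2,0,0],1],
    [[0.037,0.457,-0.548],[76.2,0,0],1],
    [[0.037,0.457,-0.548],[76.2,0,0],1],
    [[0.037,0.457,-0.548],[76.2,0,0],1],
    [[0.037,0.457,-0.548],[76.2,0,0],1],
    [[0.037,0.457,-0.548],[76.2,0,0],1],
    [[0.037,0.457,-0.548],[76.2,0,0],1],
    [[0.037,0.457,-0.548],[76.2,0,0],1],
    [[0.037,0.457,-0.548],[76.2,0,0],1],
    [[0.037,0.457,-0.548],[76.2,0,0],1],
    [[0.037,0.457,-0.548],[76.2,0,0],1],
    [[0.037,0.457,-0.548],[76.2,0,0],1]
  ]
}}

```text
clock: 2.97
tool_pos: [0.5862, 0.0646, 0.1893]
orientation: [104.7, 90.0, -167.0]
force: [-0.4, -0.2, 0.5]
opening: 0.0877
```

>>> {"name": "drive_tool", "arguments": {
  "plan": [
    [[0.03,0,0],[0,0,0],1],
    [[0.055,0,0],[0,0,0],1],
    [[0.068,0,0],[0,0,0],1],
    [[0.068,0,0],[0,0,0],1]
  ]
}}

```text
clock: 3.3
tool_pos: [0.5836, 0.0653, 0.1184]
orientation: [106.2, 89.7, -165.4]
force: [-0.3, -0.4, 0.0]
opening: 0.0877
```

Run:
```python
from h import *
print(ctrl.get_obs()['force'],tool()[0])
s=ctrl.snapshot('side');t=ctrl.snapshot('top')
a=cv2.resize(s[90:210,150:290],(560,480),interpolation=cv2.INTER_CUBIC)
cv2.imwrite('pics/c2.png',a)
```

```text
[-0.27426121 -0.37015426  0.04085642] [0.58357604 0.06529446 0.11841246]
```

View pics/c2.png

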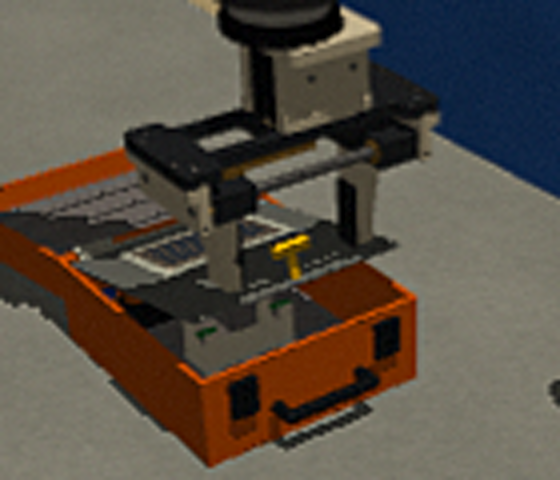

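The crop shows the T bar at crop (290,243), centred between the open fingers and about 12 mm above the tips. I'm closing now.

>>> {"name": "drive_tool", "arguments": {
  "plan": [
    [[0,0,0],[0,0,0],0],
    [[0,0,0],[0,0,0],0],
    [[0,0,0],[0,0,0],0],
    [[0,0,0],[0,0,0],0],
    [[0,0,0],[0,0,0],0],
    [[0,0,0],[0,0,0],0],
    [[0,0,0],[0,0,0],0],
    [[0,0,0],[0,0,0],0]
  ]
}}

```text
clock: 4.07
tool_pos: [0.5859, 0.0655, 0.1218]
orientation: [131.8, 90.0, -139.7]
force: [0.5, -0.3, 0.1]
opening: 0.0398
```

Run:
```python
from h import *
print(ctrl.get_obs()['opening'],ctrl.get_obs()['force'])
# arc for T about hinge, as tool shifts
p,r=tool();H=np.array([.584,.235,.068]);a0=np.radians(13)
d=R.from_euler('z',-1.5,degrees=True)
T=lambda a:d.apply([0,-(.184*np.cos(a)-.024*np.sin(a)),.184*np.sin(a)+.024*np.cos(a)])
print(H+T(a0))
for i in np.linspace(13,90,15):print(round(i,1),r.inv().apply(T(np.radians(i))-T(a0)).round(3).tolist())
```

```text
0.03982033630286137 [ 0.4701081  -0.3364736   0.07101955]
[0.57944821 0.06117432 0.13277588]
13.0 [0.0, 0.0, 0.0]
18.5 [-0.016, 0.0, 0.007]
24.0 [-0.032, 0.0, 0.016]
29.5 [-0.047, 0.0, 0.026]
35.0 [-0.06, 0.0, 0.037]
40.5 [-0.073, 0.0, 0.05]
46.0 [-0.084, 0.0, 0.063]
51.5 [-0.094, 0.0, 0.078]
57.0 [-0.103, 0.0, 0.094]
62.5 [-0.11, 0.0, 0.11]
68.0 [-0.115, 0.0, 0.127]
73.5 [-0.119, 0.0, 0.145]
79.0 [-0.121, 0.0, 0.162]
84.5 [-0.121, 0.0, 0.18]
90.0 [-0.119, 0.0, 0.198]
```

>>> {"name": "drive_tool", "arguments": {
  "plan": [
    [[0,0,0],[0,0,0],0],
    [[0,0,0],[0,0,0],0],
    [[0,0,0],[0,0,0],0],
    [[0,0,0],[0,0,0],0],
    [[0,0,0],[0,0,0],0]
  ]
}}

```text
clock: 4.48
tool_pos: [0.5816, 0.0648, 0.1198]
orientation: [102.4, 89.5, -169.3]
force: [-10.8, 2.4, 0.5]
opening: 0.025
```

>>> {"name": "drive_tool", "arguments": {
  "plan": [
    [[-0.008,0.002,0.003],[0,0,0],0],
    [[-0.016,0.002,0.007],[0,0,0],0],
    [[-0.032,0.002,0.016],[0,0,0],0],
    [[-0.047,0.002,0.026],[0,0,0],0],
    [[-0.06,0.002,0.037],[0,0,0],0],
    [[-0.06,0.002,0.037],[0,0,0],0]
  ]
}}

```text
clock: 4.98
tool_pos: [0.5823, 0.1029, 0.1825]
orientation: [106.1, 89.6, -165.5]
force: [1.0, -5.3, 4.9]
opening: 0.025
```

>>> {"name": "drive_tool", "arguments": {
  "plan": [
    [[-0.013,0,0.011],[0,0,0],0],
    [[-0.025,0,0.024],[0,0,0],0],
    [[-0.036,0,0.039],[0,0,0],0],
    [[-0.045,0,0.055],[0,0,0],0],
    [[-0.052,0,0.071],[0,0,0],0],
    [[-0.057,0,0.088],[0,0,0],0],
    [[-0.061,0,0.106],[0,0,0],0],
    [[-0.062,0,0.123],[0,0,0],0],
    [[-0.062,0,0.123],[0,0,0],0]
  ]
}}

```text
clock: 5.73
tool_pos: [0.5857, 0.2288, 0.2448]
orientation: [109.1, 89.6, -162.4]
force: [-1.7, 0.4, -0.3]
opening: 0.0251
```

>>> {"name": "drive_tool", "arguments": {
  "plan": [
    [[0.0,0,0.018],[0,0,0],0],
    [[0.002,0,0.036],[0,0,0],0],
    [[0.005,0,0.052],[0,0,0],0],
    [[0.009,0,0.067],[0,0,0],0],
    [[0.009,0,0.067],[0,0,0],0],
    [[0.009,0,0.067],[0,0,0],0.6],
    [[0.009,0,0.067],[0,0,0],0.6],
    [[0.009,0,0.067],[0,0,0],0.6],
    [[-0.04,0,0.067],[0,0,0],1],
    [[-0.08,0,0.067],[0,0,0],1],
    [[-0.08,0,0.0],[0,0,0],1],
    [[-0.08,0,-0.08],[0,0,0],1],
    [[-0.08,0,-0.08],[0,0,0],1]
  ]
}}

```text
clock: 6.82
tool_pos: [0.5848, 0.17, 0.3254]
orientation: [103.0, 89.7, -168.4]
force: [-0.1, -0.1, -0.5]
opening: 0.0724
```

Run:
```python
from h import *
print(ctrl.get_obs()['joint_pos'],to([.516,-.268,.10],down(-85)),to([.516,-.268,.10],down(95)))
```

```text
[ 34.49565267  11.89350399   1.49670896  -0.10778021 -79.85386085
 -35.88049334] (array([ 0.2262,  0.057 , -0.4393]), array([-96.4 ,   0.18,  -0.25])) (array([ 0.2262,  0.057 , -0.4393]), array([83.6 , -0.24, -0.17]))
```

>>> {"name": "drive_tool", "arguments": {
  "plan": [
    [[0.12,0.057,-0.439],[83.6,0,0],0.4],
    [[0.12,0.057,-0.439],[83.6,0,0],0.4],
    [[0.12,0.057,-0.439],[83.6,0,0],0.4],
    [[0.12,0.057,-0.439],[83.6,0,0],0.4],
    [[0.12,0.057,-0.439],[83.6,0,0],0.4],
    [[0.12,0.057,-0.439],[83.6,0,0],0.4],
    [[0.12,0.057,-0.439],[83.6,0,0],0.4],
    [[0.12,0.057,-0.439],[83.6,0,0],0.4],
    [[0.12,0.057,-0.439],[83.6,0,0],0.4],
    [[0.12,0.057,-0.439],[83.6,0,0],0.4],
    [[0.12,0.057,-0.439],[83.6,0,0],0.4],
    [[0.12,0.057,-0.439],[83.6,0,0],0.4],
    [[0.12,0.057,-0.439],[83.6,0,0],0.4]
  ]
}}

```text
clock: 7.9
tool_pos: [0.515, -0.2701, 0.2052]
orientation: [-177.5, 89.6, -173.0]
force: [-0.6, 0.1, 0.5]
opening: 0.0348
```

Run:
```python
from h import *
s=ctrl.snapshot('side');t=ctrl.snapshot('top')
cv2.imwrite('pics/side3.png',s);cv2.imwrite('pics/top3.png',t)
for n in('side','top'):
    for k in('case','rail_mid','tier_seat','jaw_a','jaw_b','flap_hinge'):
        print(n,k,[(np.round(x['pixel'],1).tolist(),round(x['confidence'],2)) for x in ctrl.landmark_of(n,k)][:3] if k[:3]!='jaw' else [(x['pixel'],round(x['confidence'],2)) for x in ctrl.cut_out(n,k)][:3])
a=cv2.resize(t[130:230,110:230],(480,400),interpolation=cv2.INTER_CUBIC)
b=cv2.resize(s[100:210,140:270],(650,550),interpolation=cv2.INTER_CUBIC)
cv2.imwrite('pics/c3.png',cv2.resize(t[135:225,120:220],(800,600+120))[:600]);cv2.imwrite('pics/c4.png',b)
print(tool()[0],ctrl.get_obs()['opening'])
```

```text
side case [([210.9, 175.1], 0.85)]
side rail_mid [([208.6, 176.0], 0.85)]
side tier_seat [([207.4, 170.1], 0.62)]
side jaw_a [([181.0, 114.1], 0.51)]
side jaw_b [([181.0, 114.1], 0.51)]
side flap_hinge [([188.3, 148.6], 0.97)]
top case [([169.9, 185.9], 0.92)]
top rail_mid [([172.0, 180.4], 0.97)]
top tier_seat [([168.3, 183.1], 0.86)]
top jaw_a []
top jaw_b []
top flap_hinge [([126.9, 176.7], 0.89)]
[ 0.51658787 -0.26736674  0.20621358] 0.03490417555807886
```

View pics/c3.png

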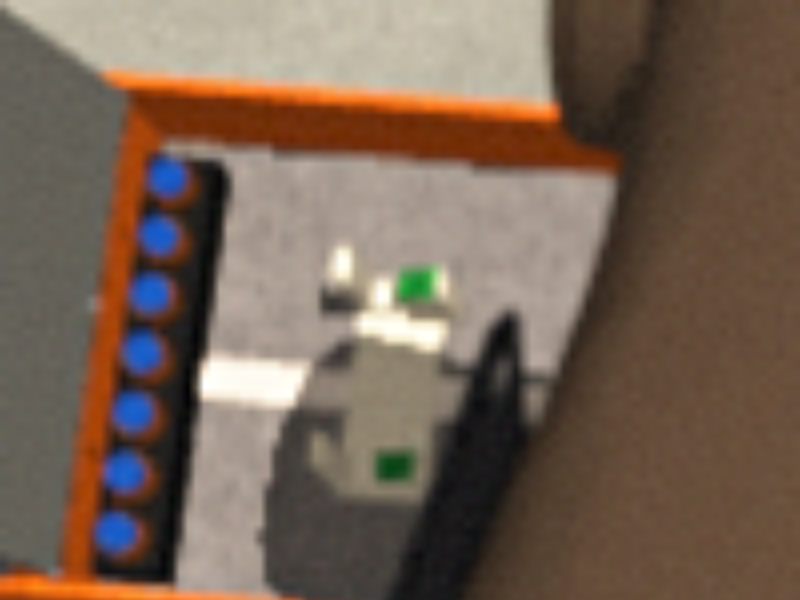

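View pics/c4.png

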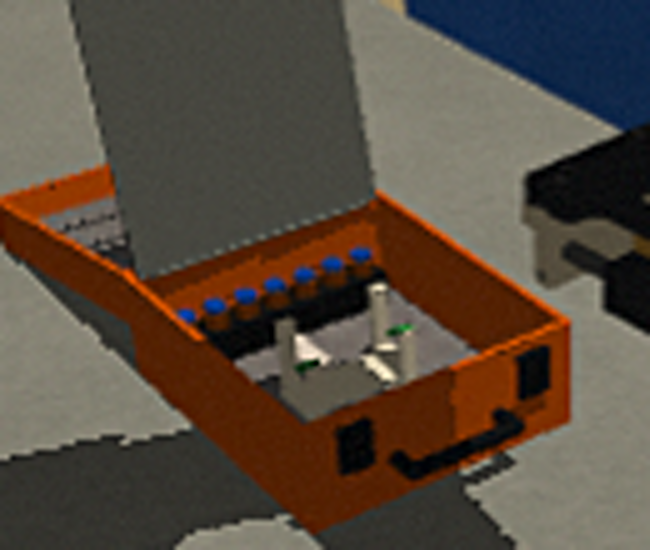

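Top crop: both forks are visible. The tall prong tops are at crop (343,250) and (320,440), and the green jaws are at (417,285) and (395,465). Side crop: the flap stands open, with the prong tops at (378,288) and (287,322).

Run:
```python
from h import *
T=lambda x,y:np.array([x/8+120,y/8+135]);S=lambda x,y:np.array([x/5+140,y/5+100])
for k,p,z in(('prong b',(343,248),.059),('prong a',(319,436),.059),('green b',(417,285),.043),('green a',(395,465),.043),('rail top',(250,380),.007),('foot',(390,415),.011),('rim +x+y out',(105,73),.07),('hinge',(97,300),.068),('vial front',(205,370),.042)):
    print(k,onz('top',T(*p),z).round(4))
print(tri('side',S(378,286),'top',T(343,248)),tri('side',S(287,320),'top',T(319,436)))
print(tri('side',S(400,329),'top',T(417,285)),tri('side',S(307,366),'top',T(395,465)))
n='top'
for k,a,b in(('rail',[208.6,176],[172,180.4]),('case',[210.9,175.1],[169.9,185.9]),('hinge',[188.3,148.6],[126.9,176.7]),('seat',[207.4,170.1],[168.3,183.1])):
    print(k,tri('side',a,'top',b))
# case guess outline on image
t=cv2.imread('pics/top3.png')
c=np.array([.582,.139]);
# fresh syringe red estimate
```

```text
prong b [0.6201 0.1574 0.059 ]
prong a [0.5548 0.1589 0.059 ]
green b [0.6126 0.1344 0.043 ]
green a [0.5494 0.1359 0.043 ]
rail top [0.5839 0.1982 0.007 ]
foot [0.5732 0.1464 0.011 ]
rim +x+y out [0.6743 0.2426 0.07  ]
hinge [0.5954 0.2365 0.068 ]
vial front [0.579  0.2047 0.042 ]
(array([0.6196858 , 0.15880821, 0.05572816]), np.float64(0.002862514699140174)) (array([0.55485453, 0.15980943, 0.05618699]), np.float64(0.0011860841882448275))
(array([0.61486321, 0.13498745, 0.03799868]), np.float64(0.002315402339768296)) (array([0.55093764, 0.13703856, 0.03690501]), np.float64(0.0007658700952210177))
rail (array([0.58577626, 0.14191139, 0.01175355]), np.float64(0.013950853879481622))
case (array([0.57938886, 0.14018364, 0.01594393]), np.float64(0.009504165882301517))
hinge (array([0.58338667, 0.2541659 , 0.05671122]), np.float64(0.004850614134184335))
seat (array([0.5780645 , 0.1441693 , 0.03348134]), np.float64(0.0022898057702519362))
```

The mouth comes out at about world (0.584, 0.147), which is case y of about +8 mm. The fork spacing measures 65 mm against 64 expected. The gripper body would come close to the flap there, so I will insert with about 8° of tilt toward -y. First the grasp.

Run:
```python
from h import *
print(to([.5155,-.268,.05],down(95)),to([.5155,-.268,.007],down(95)),tool()[1].as_matrix().round(2).tolist())
```

```text
(array([ 0.1562, -0.0004, -0.0004]), array([ 0.03, -0.27,  0.03])) (array([ 0.1992, -0.0004, -0.0002]), array([ 0.03, -0.27,  0.03])) [[-0.0, -0.09, 1.0], [-0.0, 1.0, 0.09], [-1.0, -0.0, -0.0]]
```

>>> {"name": "drive_tool", "arguments": {
  "plan": [
    [[0.04,0,0],[0,0,0],0.4],
    [[0.08,0,0],[0,0,0],0.4],
    [[0.12,0,0],[0,0,0],0.4],
    [[0.155,0,0],[0,0,0],0.4],
    [[0.18,0,0],[0,0,0],0.4],
    [[0.19,0,0],[0,0,0],0.4],
    [[0.197,0,0],[0,0,0],0.4],
    [[0.197,0,0],[0,0,0],0.4]
  ]
}}

```text
clock: 9.27
tool_pos: [0.5156, -0.2676, 0.0086]
orientation: [-176.2, 89.7, -171.1]
force: [-0.6, -0.3, 0.3]
opening: 0.035
```

Run:
```python
from h import *
s=ctrl.snapshot('side')
print(tool()[0],ctrl.get_obs()['force'],ctrl.get_obs()['opening'])
for P in ([.5155,-.268,.011],):print(proj('side',P))
print([(x['pixel'],x['confidence']) for x in ctrl.landmark_of('side','syringe_red_center')][:3])
cv2.imwrite('pics/c5.png',cv2.resize(s[200:320,200:350],(750,600),interpolation=cv2.INTER_CUBIC))
```

```text
[ 0.51631406 -0.26775602  0.00982034] [ 0.12672897 -1.59440131 -0.54207773] 0.035045575698981646
[[287.10263062 264.6081311 ]]
[([291.1, 367.8], 0.67), ([366.8, 304.5], 0.59), ([292.2, 263.2], 0.56)]
```

View pics/c5.png

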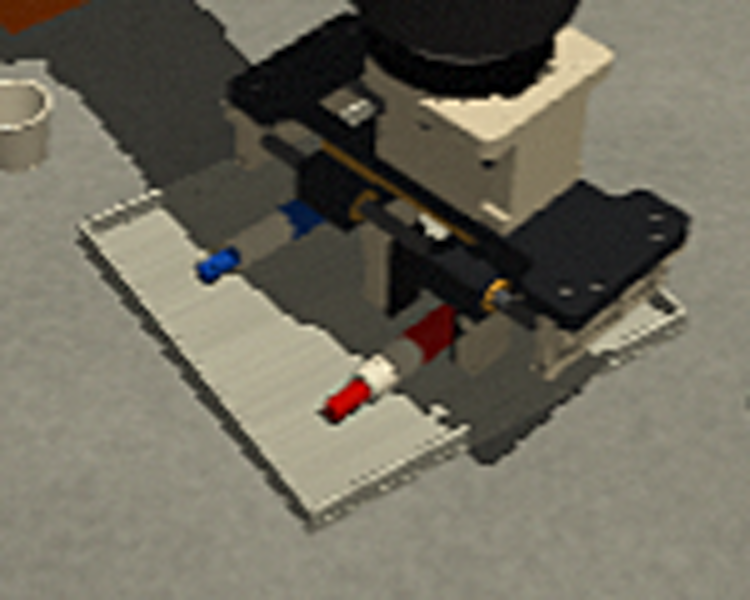

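The crop shows the fingers straddling the red syringe's band at crop (435,335), with its cap tip at (328,414). The blue one is untouched. I'm closing.

>>> {"name": "drive_tool", "arguments": {
  "plan": [
    [[0.002,0,0],[0,0,0],0.4],
    [[0.002,0,0],[0,0,0],0],
    [[0.002,0,0],[0,0,0],0],
    [[0.002,0,0],[0,0,0],0],
    [[0.002,0,0],[0,0,0],0],
    [[0.002,0,0],[0,0,0],0],
    [[0.002,0,0],[0,0,0],0],
    [[0.002,0,0],[0,0,0],0]
  ]
}}

```text
clock: 10.03
tool_pos: [0.5171, -0.2679, 0.0091]
orientation: [-143.9, 89.8, -138.8]
force: [-2.0, 0.8, 6.8]
opening: 0.0151
```

Run:
```python
from h import *
print(ctrl.get_obs()['opening'],ctrl.get_obs()['force'])
q=onz('side',[328/5+200,414/5+200],.011);print(q,q+.07*np.array([np.cos(np.radians(5)),np.sin(np.radians(5)),0]))
```

```text
0.015051675863891962 [-2.0133202   0.78423062  6.79811569]
[ 0.44417568 -0.27681533  0.011     ] [ 0.51390931 -0.27071442  0.011     ]
```

>>> {"name": "drive_tool", "arguments": {
  "plan": [
    [[0,0,0],[0,0,0],0.35],
    [[0,0,0],[0,0,0],0.35],
    [[0,0,0],[0,0,0],0.35],
    [[0.002,0,0],[0,0,0],0.35],
    [[0.003,0,0],[0,0,0],0.35],
    [[0.003,0,0],[0,0,0],0.35]
  ]
}}

```text
clock: 10.53
tool_pos: [0.5168, -0.2679, 0.0057]
orientation: [-154.6, 89.8, -149.6]
force: [0.0, 0.5, 0.3]
opening: 0.0308
```

>>> {"name": "drive_tool", "arguments": {
  "plan": [
    [[0,0,0],[0,0,0],0],
    [[0,0,0],[0,0,0],0],
    [[0,0,0],[0,0,0],0],
    [[0,0,0],[0,0,0],0],
    [[0,0,0],[0,0,0],0],
    [[0,0,0],[0,0,0],0]
  ]
}}

```text
clock: 11.03
tool_pos: [0.5168, -0.2678, 0.0057]
orientation: [-154.8, 89.8, -149.8]
force: [0.4, 0.1, 0.2]
opening: 0.0155
```

>>> {"name": "drive_tool", "arguments": {
  "plan": [
    [[-0.02,0,0],[0,0,0],0],
    [[-0.06,0,0],[0,0,0],0],
    [[-0.1,0,0],[0,0,0],0],
    [[-0.14,0,0],[0,0,0],0],
    [[-0.18,0,0],[0,0,0],0],
    [[-0.2,0,0],[0,0,0],0],
    [[-0.2,0,0],[0,0,0],0]
  ]
}}

```text
clock: 11.62
tool_pos: [0.52, -0.2685, 0.212]
orientation: [-39.5, 89.5, -34.4]
force: [0.4, 0.5, -0.2]
opening: 0.0149
```

Run:
```python
from h import *
o=ctrl.get_obs();print(o['opening'],o['joint_pos'].round(1) if hasattr(o['joint_pos'],'round') else o['joint_pos'])
Rt=R.from_euler('z',-1.5,degrees=True)*R.from_euler('x',8,degrees=True)*down(90)
for P in([.587,.126,.20],[.587,.126,.052]):print(to(P,Rt))
```

```text
0.014922531472129862 [ -8.   12.5 -12.7   0.2 -64.5 -77. ]
(array([0.0107, 0.387 , 0.1017]), array([ 6.61, -0.1 ,  8.26]))
(array([0.1586, 0.3877, 0.1008]), array([ 6.61, -0.1 ,  8.26]))
```

>>> {"name": "drive_tool", "arguments": {
  "plan": [
    [[0.01,0.04,0.011],[1,0,1],0],
    [[0.01,0.08,0.021],[2,0,2],0],
    [[0.01,0.12,0.031],[3,0,3],0],
    [[0.01,0.16,0.042],[4,0,4],0],
    [[0.01,0.2,0.053],[5,0,5],0],
    [[0.01,0.24,0.063],[6,0,6],0],
    [[0.01,0.28,0.074],[6.6,0,7],0],
    [[0.01,0.32,0.084],[6.6,0,8.2],0],
    [[0.01,0.36,0.095],[6.6,0,8.2],0],
    [[0.01,0.387,0.102],[6.6,0,8.2],0],
    [[0.01,0.387,0.102],[6.6,0,8.2],0],
    [[0.01,0.387,0.102],[6.6,0,8.2],0]
  ]
}}

```text
clock: 12.62
tool_pos: [0.5868, 0.1276, 0.1999]
orientation: [91.1, 82.1, 89.8]
force: [-0.5, -1.0, -0.7]
opening: 0.0152
```

Run:
```python
from h import *
s=ctrl.snapshot('side')
cv2.imwrite('pics/c6.png',cv2.resize(s[60:210,130:320],(760,600),interpolation=cv2.INTER_CUBIC))
print([(x['pixel'],x['confidence']) for x in ctrl.landmark_of('side','syringe_red_center')][:3],proj('side',[.585,.126,.205]))
Rt=R.from_euler('z',-1.5,degrees=True)*R.from_euler('x',8,degrees=True)*down(90)
p,r=tool();print(p,(r.inv()*Rt).as_rotvec(degrees=True),r.as_matrix().round(2).tolist())
for P in([.587,.126,.08],[.587,.126,.052]):print(to(P,Rt))
```

```text
[([211.3, 121.2], 0.65), ([367.7, 299.9], 0.58), ([293.4, 363.8], 0.56)] [[208.85844326 117.95073815]]
[0.58680289 0.12570053 0.20021787] [ 0.0172263  -0.14347266  0.08955338] [[0.0, 0.03, 1.0], [0.14, 0.99, -0.03], [-0.99, 0.14, -0.0]]
(array([ 0.1191, -0.0162,  0.0005]), array([ 0.02, -0.14,  0.09]))
(array([ 0.1468, -0.0201,  0.0006]), array([ 0.02, -0.14,  0.09]))
```

View pics/c6.png

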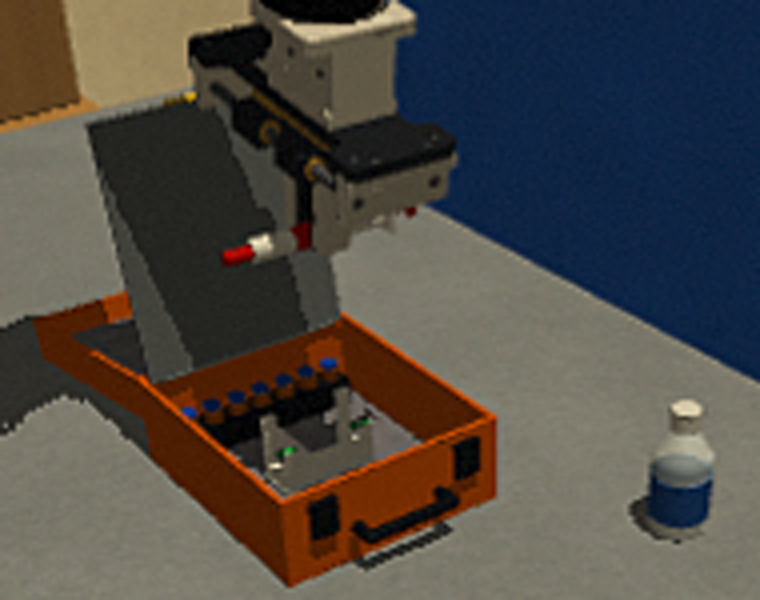

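The crop shows the syringe held level (cap tip at crop (223,258)), the flap standing open, and the forks free below at about (270,420) and (345,400).

>>> {"name": "drive_tool", "arguments": {
  "plan": [
    [[0.035,-0.005,0],[0,0,0],0],
    [[0.07,-0.01,0],[0,0,0],0],
    [[0.1,-0.0135,0],[0,0,0],0],
    [[0.125,-0.017,0],[0,0,0],0],
    [[0.14,-0.019,0],[0,0,0],0],
    [[0.146,-0.02,0],[0,0,0],0],
    [[0.146,-0.02,0],[0,0,0],0]
  ]
}}

```text
clock: 13.3
tool_pos: [0.5856, 0.1244, 0.0514]
orientation: [92.2, 82.2, 90.6]
force: [-0.3, -0.7, -0.6]
opening: 0.0149
```

Run:
```python
from h import *
o,v=ray('side',[186,124.5]);q=o+v*(.127-o[1])/v[1];print('cap tip',q,'center x',q[0]+.07)
p,r=tool();print(p,ctrl.get_obs()['force'])
for d in([0,.01,0],[0,.02,0],[0,.025,0],[0,0,-.03]):print(d,r.inv().apply(d).round(4))
```

```text
cap tip [0.51526979 0.127      0.20655375] center x 0.585269792766391
[0.58555817 0.12444067 0.05139434] [-0.2517252  -0.69826795 -0.64474463]
[0, 0.01, 0] [ 0.0014  0.0099 -0.0003]
[0, 0.02, 0] [ 0.0027  0.0198 -0.0005]
[0, 0.025, 0] [ 0.0034  0.0248 -0.0007]
[0, 0, -0.03] [ 0.0297 -0.0041  0.0002]
```

>>> {"name": "drive_tool", "arguments": {
  "plan": [
    [[0.001,0.008,0],[0,0,0],0],
    [[0.002,0.014,0],[0,0,0],0],
    [[0.002,0.017,0],[0,0,0],0],
    [[0.0025,0.019,0],[0,0,0],0],
    [[0.0025,0.019,0],[0,0,0],0]
  ]
}}

```text
clock: 13.72
tool_pos: [0.5864, 0.1445, 0.0524]
orientation: [91.6, 82.1, 90.1]
force: [-0.3, 0.5, -0.6]
opening: 0.0153
```

>>> {"name": "drive_tool", "arguments": {
  "plan": [
    [[0,0.001,0],[0,0,0],0],
    [[0,0.002,0],[0,0,0],0],
    [[0,0.003,0],[0,0,0],0],
    [[0,0.003,0],[0,0,0],0]
  ]
}}

```text
clock: 14.05
tool_pos: [0.5866, 0.1475, 0.053]
orientation: [91.5, 82.1, 90.0]
force: [-0.1, -1.2, -0.8]
opening: 0.015
```

>>> {"name": "drive_tool", "arguments": {
  "plan": [
    [[0.002,0,0],[0,0,0],0],
    [[0.003,0.001,0],[0,0,0],0],
    [[0.003,0.002,0],[0,0,0],0],
    [[0.003,0.003,0],[0,0,0],0],
    [[0.003,0.003,0],[0,0,0],0]
  ]
}}

```text
clock: 14.47
tool_pos: [0.5864, 0.1481, 0.0499]
orientation: [92.1, 82.3, 90.6]
force: [2.5, -13.5, 0.9]
opening: 0.0152
```

>>> {"name": "drive_tool", "arguments": {
  "plan": [
    [[0.0,-0.001,0],[0,0,0],0],
    [[0.003,-0.0012,0],[0,0,0],0],
    [[0.006,-0.0016,0],[0,0,0],0],
    [[0.009,-0.002,0],[0,0,0],0],
    [[0.012,-0.0024,0],[0,0,0],0],
    [[0.012,-0.0024,0],[0,0,0],0]
  ]
}}

```text
clock: 14.97
tool_pos: [0.5864, 0.1477, 0.0373]
orientation: [92.1, 82.3, 90.7]
force: [0.3, -0.4, -0.0]
opening: 0.0149
```

>>> {"name": "drive_tool", "arguments": {
  "plan": [
    [[0.002,-0.0003,0],[0,0,0],0],
    [[0.004,-0.0006,0],[0,0,0],0],
    [[0.006,-0.0008,0],[0,0,0],0],
    [[0.008,-0.0011,0],[0,0,0],0],
    [[0.008,-0.0011,0],[0,0,0],0]
  ]
}}

```text
clock: 15.38
tool_pos: [0.5872, 0.1478, 0.03]
orientation: [91.4, 82.3, 89.9]
force: [0.7, -1.5, 4.2]
opening: 0.0148
```

>>> {"name": "drive_tool", "arguments": {
  "plan": [
    [[0.0015,-0.0002,0],[0,0,0],0],
    [[0.003,-0.0004,0],[0,0,0],0],
    [[0.0045,-0.0006,0],[0,0,0],0],
    [[0.006,-0.0008,0],[0,0,0],0],
    [[0.006,-0.0008,0],[0,0,0],0]
  ]
}}

```text
clock: 15.8
tool_pos: [0.5878, 0.1478, 0.0246]
orientation: [90.8, 82.3, 89.3]
force: [0.6, -1.4, 4.3]
opening: 0.0151
```

>>> {"name": "drive_tool", "arguments": {
  "plan": [
    [[0.001,-0.0001,0],[0,0,0],0],
    [[0.002,-0.0003,0],[0,0,0],0],
    [[0.003,-0.0004,0],[0,0,0],0],
    [[0.003,-0.0004,0],[0,0,0],0]
  ]
}}

```text
clock: 16.13
tool_pos: [0.5879, 0.1477, 0.0215]
orientation: [90.7, 82.3, 89.3]
force: [0.1, -2.5, 1.7]
opening: 0.0149
```

>>> {"name": "drive_tool", "arguments": {
  "plan": [
    [[0.001,-0.0001,0],[0,0,0],0],
    [[0.002,-0.0002,0],[0,0,0],0],
    [[0.002,-0.0002,0],[0,0,0],0]
  ]
}}

```text
clock: 16.38
tool_pos: [0.588, 0.1477, 0.0212]
orientation: [90.4, 82.3, 89.1]
force: [-5.6, -3.9, 17.0]
opening: 0.0151
```

>>> {"name": "drive_tool", "arguments": {
  "plan": [
    [[0,0,0],[0,0,0],0.4],
    [[-0.001,0,0],[0,0,0],0.4],
    [[-0.001,0,0],[0,0,0],0.4],
    [[-0.001,0,0],[0,0,0],0.4],
    [[-0.02,0,0],[0,0,0],0.4],
    [[-0.06,0,0],[0,0,0],0.4],
    [[-0.1,0,0],[0,0,0],0.4],
    [[-0.14,0,0],[0,0,0],0.4],
    [[-0.18,0,0],[0,0,0],0.4],
    [[-0.18,0,0],[0,0,0],0.4]
  ]
}}

```text
clock: 17.22
tool_pos: [0.5916, 0.1238, 0.2085]
orientation: [85.3, 82.1, 84.1]
force: [1.2, 0.5, 1.1]
opening: 0.0346
```

Run:
```python
from h import *
s=ctrl.snapshot('side');t=ctrl.snapshot('top')
print(tool()[0],ctrl.get_obs()['opening'])
L={}
for n in('side','top'):
    r=[x['pixel'] for x in ctrl.landmark_of(n,'syringe_red_center')];print(n,np.round(r,1).tolist(),proj(n,[.586,.147,.027]).round(1),proj(n,[.518,.149,.027]).round(1),proj(n,[.663,.145,.027]).round(1))
a=cv2.resize(s[130:205,150:270],(800,500),interpolation=cv2.INTER_CUBIC)
cv2.imwrite('pics/c7.png',a);cv2.imwrite('pics/t7.png',cv2.resize(t[130:230,110:230],(720,600),interpolation=cv2.INTER_CUBIC))
```

```text
[0.58849073 0.12404707 0.20158944] 0.035053570240679253
side [[265.1, 241.0], [291.2, 366.0], [365.2, 301.7], [210.5, 167.7], [272.3, 258.2]] [[209.6 170.6]] [[189.7 178.2]] [[230.7 162.4]]
top [[378.1, 273.6], [379.3, 197.2], [167.1, 177.6]] [[167.8 181.1]] [[164.7 205.3]] [[171.2 154.5]]
```

View pics/c7.png

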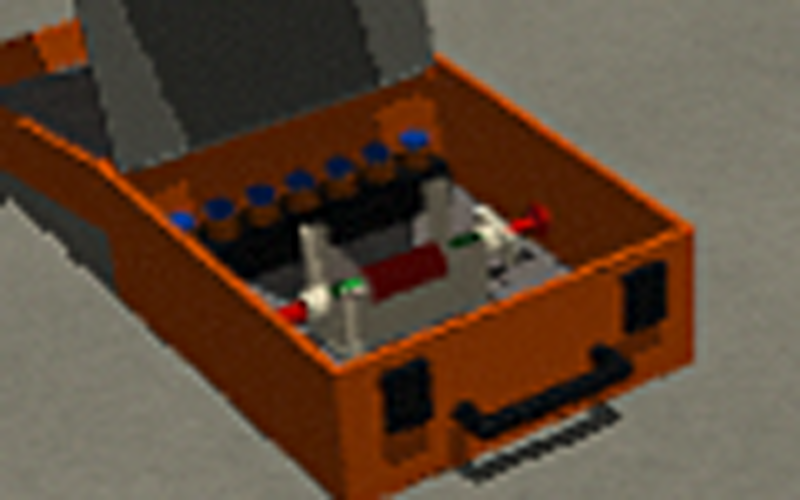

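Side crop: the barrel lies in both forks, with green jaws shut over it at crop (350,285) and (462,242). The red band is centred between them at (405,268), and the flap is still open. Next I close the flap.

Run:
```python
from h import *
Tp=[.585,.296,.248]
for n in('side','top'):
    im=ctrl.snapshot(n).astype(int);m=(im[...,2]>110)&(im[...,1]>80)&(im[...,0]<60)&(abs(im[...,2]-im[...,1])<70);y,x=np.nonzero(m)
    q=proj(n,Tp)[0];k=np.hypot(x-q[0],y-q[1])<25;print(n,q.round(1),k.sum(),x[k].mean(),y[k].mean(),[(r['pixel'],r['confidence']) for r in ctrl.landmark_of(n,'flap_pull')][:2])
print(ctrl.get_obs()['joint_pos'])
for P in([.585,.15,.33],[.585,.296,.33],[.585,.296,.236]):print(to(P,down(178.5)))
```

```text
side [174.8  84.4] 14 160.14285714285714 85.07142857142857 [([174.0, 83.7], 0.92)]
top [ 82.9 155.9] 59 82.62711864406779 155.16949152542372 [([81.3, 156.1], 0.65)]
[  25.86916639   14.06420402   -9.61389057   -7.68493215  -63.21050362
 -113.9333881 ]
(array([-0.1273,  0.0436, -0.0032]), array([-89.7 ,   5.81,  -6.14]))
(array([-0.108 ,  0.1883, -0.0066]), array([-89.7 ,   5.81,  -6.14]))
(array([-0.0148,  0.1758, -0.0062]), array([-89.7 ,   5.81,  -6.14]))
```

>>> {"name": "drive_tool", "arguments": {
  "plan": [
    [[-0.04,0.005,0],[0,0,0],1],
    [[-0.08,0.01,0],[0,0,0],1],
    [[-0.12,0.02,0],[0,0,0],1],
    [[-0.127,0.044,-0.003],[-7,0.5,-0.5],1],
    [[-0.108,0.188,-0.006],[-89.7,5.8,-6.1],1],
    [[-0.108,0.188,-0.006],[-89.7,5.8,-6.1],1],
    [[-0.108,0.188,-0.006],[-89.7,5.8,-6.1],1],
    [[-0.108,0.188,-0.006],[-89.7,5.8,-6.1],1],
    [[-0.108,0.188,-0.006],[-89.7,5.8,-6.1],1],
    [[-0.108,0.188,-0.006],[-89.7,5.8,-6.1],1],
    [[-0.108,0.188,-0.006],[-89.7,5.8,-6.1],1],
    [[-0.108,0.188,-0.006],[-89.7,5.8,-6.1],1],
    [[-0.108,0.188,-0.006],[-89.7,5.8,-6.1],1],
    [[-0.108,0.188,-0.006],[-89.7,5.8,-6.1],1],
    [[-0.108,0.188,-0.006],[-89.7,5.8,-6.1],1],
    [[-0.108,0.188,-0.006],[-89.7,5.8,-6.1],1],
    [[-0.108,0.188,-0.006],[-89.7,5.8,-6.1],1],
    [[-0.108,0.188,-0.006],[-89.7,5.8,-6.1],1]
  ]
}}

```text
clock: 19.12
tool_pos: [0.5853, 0.2959, 0.329]
orientation: [101.1, 89.9, -170.5]
force: [0.6, -0.2, 0.4]
opening: 0.0874
```

Run:
```python
from h import *
print(to([.585,.296,.236],down(178.5)),ctrl.get_obs()['opening'])
```

```text
(array([0.093 , 0.0002, 0.0001]), array([-0.13, -0.02, -0.09])) 0.08736389711777925
```

>>> {"name": "drive_tool", "arguments": {
  "plan": [
    [[0.035,0,0],[0,0,0],1],
    [[0.065,0,0],[0,0,0],1],
    [[0.085,0,0],[0,0,0],1],
    [[0.093,0,0],[0,0,0],1],
    [[0.093,0,0],[0,0,0],0],
    [[0.093,0,0],[0,0,0],0],
    [[0.093,0,0],[0,0,0],0],
    [[0.093,0,0],[0,0,0],0],
    [[0.093,0,0],[0,0,0],0],
    [[0.093,0,0],[0,0,0],0],
    [[0.093,0,0],[0,0,0],0],
    [[0.093,0,0],[0,0,0],0],
    [[0.093,0,0],[0,0,0],0],
    [[0.093,0,0],[0,0,0],0],
    [[0.093,0,0],[0,0,0],0],
    [[0.093,0,0],[0,0,0],0],
    [[0.093,0,0],[0,0,0],0]
  ]
}}

```text
clock: 20.53
tool_pos: [0.5873, 0.2959, 0.2362]
orientation: [-82.8, 89.9, 5.5]
force: [8.6, -0.3, -2.5]
opening: 0.0251
```

Run:
```python
from h import *
p,r=tool();print(p,ctrl.get_obs()['opening'])
d=R.from_euler('z',-1.5,degrees=True);a0=101.5
T=lambda a:d.apply([0,-(.184*np.cos(np.radians(a))-.024*np.sin(np.radians(a))),.184*np.sin(np.radians(a))+.024*np.cos(np.radians(a))])
for i in(95,88,81,74,67,60,53,46,39,32,25,18,12,7,3,0):print(i,r.inv().apply(T(i)-T(a0)).round(3).tolist())
```

```text
[0.58727559 0.29591315 0.23623589] 0.025145629234655558
95 [-0.006, -0.0, -0.02]
88 [-0.009, -0.0, -0.043]
81 [-0.01, -0.0, -0.065]
74 [-0.008, -0.0, -0.088]
67 [-0.003, -0.0, -0.11]
60 [0.004, -0.0, -0.131]
53 [0.014, -0.0, -0.152]
46 [0.026, -0.0, -0.171]
39 [0.041, -0.0, -0.188]
32 [0.058, -0.0, -0.204]
25 [0.076, -0.0, -0.217]
18 [0.096, -0.0, -0.228]
12 [0.114, -0.0, -0.235]
7 [0.129, -0.0, -0.24]
3 [0.142, -0.0, -0.243]
0 [0.151, -0.0, -0.244]
```

>>> {"name": "drive_tool", "arguments": {
  "plan": [
    [[-0.006,-0.001,-0.02],[0,0,0],0],
    [[-0.009,-0.001,-0.043],[0,0,0],0],
    [[-0.01,-0.001,-0.065],[0,0,0],0],
    [[-0.008,-0.001,-0.088],[0,0,0],0],
    [[-0.003,-0.001,-0.11],[0,0,0],0],
    [[0.004,-0.001,-0.131],[0,0,0],0],
    [[0.014,-0.001,-0.152],[0,0,0],0],
    [[0.014,-0.001,-0.152],[0,0,0],0]
  ]
}}

```text
clock: 21.2
tool_pos: [0.5834, 0.1416, 0.2204]
orientation: [-75.2, 90.0, 13.0]
force: [1.5, 1.5, -4.9]
opening: 0.0252
```

>>> {"name": "drive_tool", "arguments": {
  "plan": [
    [[0.012,0,-0.019],[0,0,0],0],
    [[0.027,0,-0.036],[0,0,0],0],
    [[0.044,0,-0.052],[0,0,0],0],
    [[0.062,0,-0.065],[0,0,0],0],
    [[0.082,0,-0.076],[0,0,0],0],
    [[0.1,0,-0.083],[0,0,0],0],
    [[0.115,0,-0.088],[0,0,0],0],
    [[0.115,0,-0.088],[0,0,0],0]
  ]
}}

```text
clock: 21.87
tool_pos: [0.5811, 0.0536, 0.1031]
orientation: [-33.4, 90.0, 54.8]
force: [1.3, 4.4, -2.5]
opening: 0.0252
```

>>> {"name": "drive_tool", "arguments": {
  "plan": [
    [[0.008,0,-0.001],[0,0,0],0],
    [[0.014,0,-0.002],[0,0,0],0],
    [[0.018,0,-0.002],[0,0,0],0],
    [[0.018,0,-0.002],[0,0,0],0]
  ]
}}

```text
clock: 22.2
tool_pos: [0.581, 0.0505, 0.0844]
orientation: [159.9, 89.9, -111.9]
force: [2.1, -6.7, -0.9]
opening: 0.0253
```

>>> {"name": "drive_tool", "arguments": {
  "plan": [
    [[0.001,0,0],[0,0,0],0],
    [[0.002,0,0],[0,0,0],0],
    [[0.003,0,0],[0,0,0],0],
    [[0.003,0,0],[0,0,0],0]
  ]
}}

```text
clock: 22.53
tool_pos: [0.5811, 0.0503, 0.0826]
orientation: [-177.3, 89.9, -89.1]
force: [-4.3, -4.1, 10.7]
opening: 0.0248
```

>>> {"name": "drive_tool", "arguments": {
  "plan": [
    [[0.001,0,0],[0,0,0],0],
    [[0.001,0,0],[0,0,0],0],
    [[0,0,0],[0,0,0],0.6],
    [[0,0,0],[0,0,0],0.6],
    [[0,0,0],[0,0,0],0.6],
    [[0,0,0],[0,0,0],0.6],
    [[-0.03,0,0],[0,0,0],0.6],
    [[-0.045,0,0],[0,0,0],0],
    [[-0.045,0,0],[0,0,0],0],
    [[-0.045,0,0],[0,0,0],0],
    [[-0.045,0,0],[0,0,0],0],
    [[-0.045,0,0],[0,0,0],0],
    [[-0.045,0,0],[0,0,0],0],
    [[-0.045,0,0],[0,0,0],0],
    [[-0.045,0,0],[0,0,0],0],
    [[-0.045,0,0],[0,0,0],0],
    [[-0.035,0,0],[0,0,0],0],
    [[-0.028,0,0],[0,0,0],0],
    [[-0.024,0,0],[0,0,0],0],
    [[-0.022,0,0],[0,0,0],0]
  ]
}}

```text
clock: 24.2
tool_pos: [0.5803, 0.0501, 0.1031]
orientation: [145.6, 89.8, -126.2]
force: [-0.5, -0.5, -0.9]
opening: 0.0008
```

>>> {"name": "drive_tool", "arguments": {
  "plan": [
    [[0.002,0,0],[0,0,0],0],
    [[0.004,0,0],[0,0,0],0],
    [[0.005,0,0],[0,0,0],0],
    [[0.006,0,0],[0,0,0],0],
    [[0.006,0,0],[0,0,0],0]
  ]
}}

```text
clock: 24.62
tool_pos: [0.5803, 0.05, 0.0971]
orientation: [145.7, 89.8, -126.1]
force: [0.0, -0.4, 0.5]
opening: 0.0004
```

>>> {"name": "drive_tool", "arguments": {
  "plan": [
    [[0.001,0,0],[0,0,0],0],
    [[0.002,0,0],[0,0,0],0],
    [[0.003,0,0],[0,0,0],0],
    [[0.003,0,0],[0,0,0],0]
  ]
}}

```text
clock: 24.95
tool_pos: [0.5806, 0.0501, 0.0949]
orientation: [158.9, 89.8, -112.9]
force: [-2.5, 0.0, 6.0]
opening: 0.0002
```

>>> {"name": "drive_tool", "arguments": {
  "plan": [
    [[0.001,0,0],[0,0,0],0],
    [[0.002,0,0],[0,0,0],0],
    [[0.002,0,0],[0,0,0],0]
  ]
}}

```text
clock: 25.2
tool_pos: [0.5808, 0.0501, 0.0946]
orientation: [177.8, 89.8, -93.9]
force: [-5.9, 0.1, 13.9]
opening: 0.0007
```

>>> {"name": "drive_tool", "arguments": {
  "plan": [
    [[-0.02,0,0],[0,0,0],0],
    [[-0.06,0,0],[0,0,0],0],
    [[-0.1,0,0],[0,0,0],0],
    [[-0.14,0,0],[0,0,0],0],
    [[-0.16,0,0.0],[0,0,0],0],
    [[-0.17,0,-0.04],[0,0,0],0],
    [[-0.18,0,-0.08],[0,0,0],0],
    [[-0.18,0,-0.12],[0,0,0],0],
    [[-0.18,0,-0.16],[0,0,0],0],
    [[-0.18,0,-0.2],[0,0,0],0],
    [[-0.18,0,-0.2],[0,0,0],0]
  ]
}}

```text
clock: 26.12
tool_pos: [0.5739, -0.1548, 0.2752]
orientation: [171.7, 89.8, -100.2]
force: [-0.1, 1.8, -0.1]
opening: 0.0002
```

Run:
```python
from h import *
s=ctrl.snapshot('side');t=ctrl.snapshot('top')
ts=[r['pixel'] for r in ctrl.landmark_of('side','flap_pull')][:1];tt=[r['pixel'] for r in ctrl.landmark_of('top','flap_pull')][:1];print(ts,tt)
if ts and tt:print(tri('side',ts[0],'top',tt[0]))
print('expected',proj('side',[.582,.05,.092]),proj('top',[.582,.05,.092]),tool()[0])
a=cv2.resize(s[110:310,120:340],(660,600),interpolation=cv2.INTER_CUBIC);cv2.imwrite('pics/c8.png',a)
```

```text
[[224.6, 164.0]] [[197.2, 179.3]]
(array([0.57970457, 0.05533391, 0.09635974]), np.float64(0.00010031309707933088))
expected [[226.51676843 165.87409098]] [[199.52442144 178.95689203]] [ 0.57478957 -0.14907777  0.2751127 ]
```

View pics/c8.png

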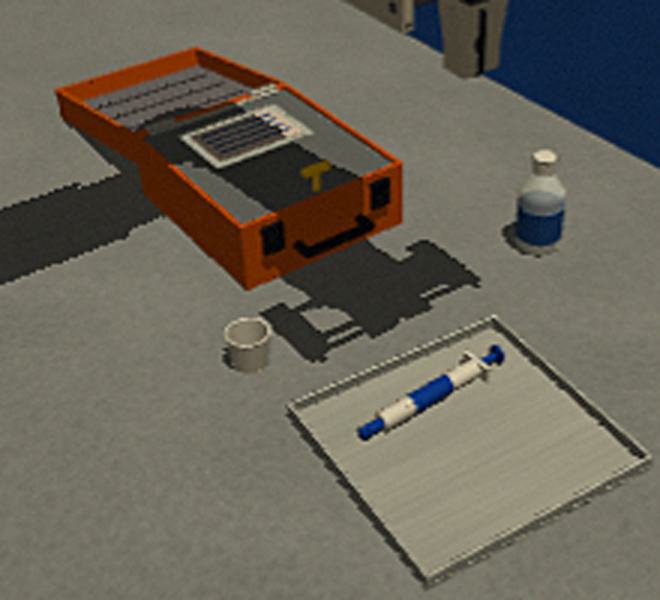

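The final crop shows the flap lying flush with the rim (T at crop (316,172)). The bottle, the cup and the blue syringe are in place, and the robot is clear.

```bash
python3 -c "
from plant import ctrl
print(ctrl.close_job(),ctrl.get_obs()['clock'])"
```

```text
the job is handed in; nothing more can be done
the job is handed in; nothing more can be done
```

The restock is done and handed in at about 26 s on the robot's clock; the hand-in gives no verdict. I lifted the flap to about 100° by its T-pull and pushed the red-capped syringe into the clip. I then folded the flap back down and pressed it onto its stop.

- **Syringe:** The clip mouth was at case y of about +8 mm, from the camera and from touching the tall prongs. The jaws took about 4 N, the force fell to 1.7 N as they snapped, and the rod met the rigid seat at 17 N (limit 45 N). The picture afterwards showed both green jaws over the barrel, which was centred between the forks to within about 3 mm. I could not see the clip again once the flap was down.
- **Flap:** It lay flush with the rim in the last picture. Pressing on the pull met a stiff stop at 14 N. The T bar's measured height was 96 mm by camera, against about 92–94 mm expected if flat. The press contact, which touched the bar's top at about 95 mm, agrees with flat within the measuring error.
- **Left alone:** The blue syringe, water bottle and medicine cup look unmoved in the last picture. I did not measure them again.
- **Detector misses:** The networks never found the green jaws; I picked those out of the pictures by eye. The landmarks for the case and rail were off by up to 14 mm between cameras, so I used the prongs and contact instead.

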